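# Rebuild the spacer stack on an opened laboratory mill

### The arm

A 7-joint arm with a two-finger parallel gripper is mounted at the origin on the work surface. World frame = base frame: x ahead of the robot, y to its left, z up, the work surface at z = 0. Lengths are in mm, angles in rad, forces in N, time in s.
With the tool pointing down it reaches from about 400 to 925 mm from the base axis. Payload 4.1 kg.
Tool frame: the origin (TCP) lies at the very end of the fingers, on their centre line; the grasp point (between the pads) lies 19 mm behind it; y points along the fingers, z is the direction in which the jaws open and shut, and the axes are right-handed (so a half turn about y gives the same grasp; the last joint's range is limited). The gripper opens to 85 mm and grips with 20 to 120 N. Pads are 22 mm wide; open, the fingers measure 114 mm over their backs; the gripper's body (76 mm by 85 mm) begins 54 mm behind the grasp point. The pads swing forward as they close: fully open they stand 13 mm farther back than shut.
Start: joints at [1.248, 0.398, 0.045, 1.537, -0.019, 1.207, -0.051], TCP at [144.294, -633.816, 231.347] pointing down, gripper open.
Joint ranges: [-2.82, 2.82], [-0.49, 2.23], [-1.37, 1.46], [0, 2.46], [-1.36, 4.5], [0.23, 2], [-2.94, 2.94]. Speed limits (rad/s): [2.57, 2.57, 3.14, 3.14, 3.14, 3.14, 3.14].

### API

Orientations are given as [roll, pitch, yaw] about the fixed x, y, z axes, in that order (R = Rz(yaw) Ry(pitch) Rx(roll)).
In Python, from station import env gives the robot as it stands.
- The arm moves only by the shell command python3 -m jog 'ROWS' [OPENING] [FORCE]. ROWS is JSON, a list that holds one entry, the list of rows, each a list of 4 numbers: the shift along the tool's x, y, z in mm, then the turn about the tool's y in degrees. In form: [[[x, y, z, turn], ...]]. A call has 1 to 10 rows; each row shifts and turns the commanded pose from where the row before left it, along the tool's axes as they then stand; what a row does not reach is not made up. A row lasts 1/10 s, in which the tool goes at most 50 mm and 8.59 degrees, less where a joint would pass 70% of its speed; a pose out of reach is approached as far as the arm can. A call with a gripper value outside its range is refused whole. OPENING is the opening in per cent of the stroke, from 0 (shut) to 100 (fully open), set as the call begins (- or left out, the last holds). The fingers move at their own pace and stop on an object; FORCE is the grip in N (left out, the last holds). Time passes only in rows, so rows that do not move let the fingers close. It gives the time, the measured TCP pose, the force and the opening at its end, in the units of the state.
- env.state(): the state, without advancing time (a new reading comes with each control period).
- env.capture(name): name is "scene" or "top" or "wrist"; returns (picture, depth): 384x512x3 uint8, blue, green, red; 384x512 float32, mm along the optical axis (not along the pixel's ray), 0 where there is no reading.
- env.camera_params(name): a dict with "fx", "fy", "cx", "cy" (pixels), "world_from_camera" (4x4, takes a point from camera to world coordinates). Camera axes: x right, y down, z forward; pixel columns grow to the right and rows downward; lengths in mm; the calibration is good to about 2 mm. A picture is of the moment at which its call begins: read the wrist's pose just before it. camera_params takes no time and is no camera call; for the wrist camera it gives the pose at the moment of the call.
- env.hand_in(): hands the job in, once; it reports no verdict.
The state is a dict: "time": time; "joint_positions": joint angles; "qvel": joint speeds; "joint_efforts": joint torques, N m; "tcp_pos": TCP position; "eef_rot": TCP orientation; "ft_force": force on the tool from outside, world axes, zero at the start; "wrist_torque": the same for the moment, N m; "opening": finger opening in mm.
Only numpy, scipy, OpenCV 4.12 (cv2) and the standard library are available. Lean on these libraries where they do the work, as an engineer would, in place of code of your own. Each camera call takes 0.05 s, during which the arm holds its last target. There are 200 camera calls.

### The job

Rebuild the stack on the opened mill before its retaining knob goes back: put the large spacer sleeve over the upright spindle first, right down on the steel deck, then the large washer over the spindle, flat on top of the sleeve. Lower each part into place rather than dropping it, and let go of both; the knob itself is fitted later.

Things in the scene. Friction and masses are not known exactly. Their poses are not given: they have to be found in the camera images.
- spindle_foot (a point): Foot of the dark steel spindle, on its axis at deck level; z up. Spindle: 16 mm diameter, 62 mm tall, the top 14 mm tapering to a 6 mm tip. It stands upright in the middle of a flat round steel deck (150 mm across) on the mill, a white box 240 x 200 mm fixed to the bench, deck 90 mm above the bench. Nothing else rises above the deck.
- sleeve_center (a point): Centre of the large spacer sleeve (on its axis, 18 mm above its underside): bare aluminium tube standing upright on the bench, outer diameter 48 mm, bore 34 mm right through, height 36 mm, about 100 g; z along its axis, both ends alike. Not the small sleeve (32 mm across, 22 mm high).
- washer_center (a point): Centre of the large washer (on its axis, 5 mm above its underside): bare steel ring lying flat on the bench, outer diameter 56 mm, bore 34 mm, 10 mm thick, about 120 g; z along its axis, both faces alike. Not the small washer (34 mm across, 5 mm thick), nor the black retaining knob (48 mm across, no bore).

How it is judged:
By the outcome, as a careful person would: the job done as asked, in the order asked, and still so for the second after the job is handed in, with the robot touching nothing.
It also fails if it takes over 64 s, if anything falls off the work surface, if the arm or the gripper's body presses on something with over 40 N, if the wrist force passes 120 N, or if a joint passes its speed limit or range.

## Working session

There is one attempt and no reset: what is moved stays moved. The work goes in short steps, Python scripts to look and compute and a shell command to move; the robot and the scene stay as the last step left them, time stands still between calls to the robot, and variables do not carry over. Pictures are saved under pics/ and viewed, about 8 in all and at most 12, crops included, and the job is handed in when it is done.

```bash
ls; mkdir -p pics
python3 - <<'E'
from station import env
import cv2,numpy as np
s=env.state();print({k:np.round(v,3) for k,v in s.items()})
ims=[]
for n in("scene","top"):
    p,d=env.capture(n);np.savez(f"{n}.npz",p=p,d=d,**{k:np.array(v) for k,v in env.camera_params(n).items()})
    ims.append(p);cv2.imwrite(f"pics/{n}0.png",p)
    print(n,np.round(env.camera_params(n)["world_from_camera"],3).tolist(),env.camera_params(n)["fx"])
E
```

```text
pics
{'time': np.float64(0.0), 'joint_positions': array([ 1.248,  0.399,  0.045,  1.538, -0.019,  1.207, -0.051]), 'qvel': array([-0.001, -0.   ,  0.   , -0.   , -0.   ,  0.   ,  0.001]), 'joint_efforts': array([-0.0000e+00, -4.7513e+01,  1.3650e+00, -2.5423e+01,  1.1000e-02,
        9.0000e-03, -0.0000e+00]), 'tcp_pos': array([ 144.174, -633.16 ,  230.268]), 'eef_rot': array([-1.573, -0.   , -2.918]), 'ft_force': array([-0.401,  0.314,  0.68 ]), 'wrist_torque': array([ 0.06 , -0.009,  0.041]), 'opening': np.float64(85.35)}
scene [[0.625, 0.533, -0.571, 1070.725], [0.781, -0.42, 0.462, -507.716], [0.007, -0.735, -0.678, 745.483], [0.0, 0.0, 0.0, 1.0]] 381.81196562990334
top [[-0.017, -0.997, 0.08, 461.528], [-1.0, 0.016, -0.013, -63.739], [0.011, -0.081, -0.997, 1007.161], [0.0, 0.0, 0.0, 1.0]] 479.50991978859616
```

View pics/top0.png

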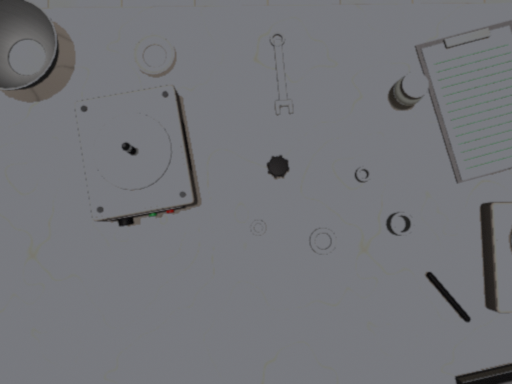

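View pics/scene0.png

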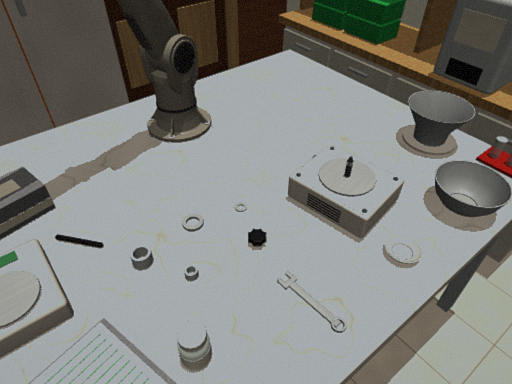

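The top view shows the mill deck around (133,150) with the spindle foot near (133,152). The large washer is at (322,241), the large sleeve at (400,224), and the decoys at (258,228), (362,174) and the knob at (278,167).

```bash
cat > h.py <<'E'
import numpy as np,cv2
def cloud(p,d,c):
    v,u=np.mgrid[:384,:512]; X=np.stack([(u-c['cx'])*d/c['fx'],(v-c['cy'])*d/c['fy'],d,np.ones_like(d)],-1)
    return X@np.array(c['world_from_camera']).T
def load(n):
    z=np.load(f"{n}.npz"); return z['p'],z['d'],cloud(z['p'],z['d'],z)
E
python3 - <<'E'
from h import *
p,d,W=load("top")
def rep(n,u,v,r,lo,hi):
    w=W[v-r:v+r,u-r:u+r].reshape(-1,4); w=w[(w[:,2]>lo)&(w[:,2]<hi)]
    if len(w)<3: print(n,'none',len(w));return
    c,R=cv2.minEnclosingCircle(w[:,:2].astype(np.float32)); print(n,len(w),'enc',np.round(c,1),round(R,1),'mean',np.round(w.mean(0),1),'minmax',np.round((w[:,:2].min(0)+w[:,:2].max(0))/2,1))
rep('sleeve',400,224,18,28,44)
rep('washer',322,241,20,5,16)
rep('spindle',130,150,20,100,170)
rep('deck',133,150,60,80,100)
rep('bench',300,300,20,-20,20)
g=p.copy();crop=np.hstack([cv2.resize(g[200:270,290:430],None,fx=4,fy=4,interpolation=2)]);print(crop.shape)
w=W[120:180,100:160].reshape(-1,4);w=w[w[:,2]>105];print(np.round(w[np.argsort(w[:,2])],0)[:,:3].tolist())
p,d,W=load("scene")
rep('S sleeve',142,255,18,28,44);rep('S washer',193,222,16,5,16);rep('S spindle',348,168,14,105,170)
rep('S bench',230,310,10,-20,20);rep('S deck',330,178,5,70,110)
E
```

```text
sleeve 257 enc [ 469.2 -370.9] 24.1 mean [ 468.9 -369.9   36.2    1. ] minmax [ 469.5 -370.9]
washer 389 enc [ 434.1 -216. ] 51.2 mean [ 436.6 -213.4   10.7    1. ] minmax [ 434.1 -213.3]
spindle 119 enc [617.4 161.5] 9.0 mean [615.2 158.3 133.8   1. ] minmax [617.2 161.1]
deck 11669 enc [615.8 161.8] 150.4 mean [617.6 158.7  87.6   1. ] minmax [622.2 161.8]
bench 1591 enc [ 316.9 -162.7] 56.7 mean [ 316.6 -162.5    1.3    1. ] minmax [ 316.6 -162.8]
(280, 560, 3)
[[614.0, 154.0, 107.0], [610.0, 158.0, 109.0], [619.0, 154.0, 109.0], [615.0, 154.0, 110.0], [610.0, 163.0, 111.0], [611.0, 155.0, 111.0], [613.0, 155.0, 111.0], [610.0, 159.0, 111.0], [610.0, 161.0, 111.0], [617.0, 153.0, 111.0], [611.0, 156.0, 114.0], [617.0, 154.0, 114.0], [615.0, 154.0, 115.0], [620.0, 154.0, 115.0], [611.0, 158.0, 115.0], [618.0, 154.0, 117.0], [612.0, 156.0, 117.0], [610.0, 159.0, 119.0], [614.0, 155.0, 121.0], [612.0, 156.0, 121.0], [610.0, 164.0, 122.0], [621.0, 154.0, 122.0], [610.0, 162.0, 122.0], [611.0, 157.0, 125.0], [609.0, 159.0, 125.0], [618.0, 154.0, 126.0], [614.0, 153.0, 127.0], [616.0, 1
[... 2139 characters left out ...]
 [462.0, -64.0, 1007.0], [462.0, -64.0, 1007.0], [462.0, -64.0, 1007.0], [462.0, -64.0, 1007.0], [462.0, -64.0, 1007.0], [462.0, -64.0, 1007.0], [462.0, -64.0, 1007.0], [462.0, -64.0, 1007.0], [462.0, -64.0, 1007.0], [462.0, -64.0, 1007.0]]
S sleeve 210 enc [ 473.4 -371.4] 25.2 mean [ 474.2 -371.5   34.8    1. ] minmax [ 473.1 -371.5]
S washer 206 enc [ 439.6 -212.8] 28.9 mean [ 442.  -214.1   10.1    1. ] minmax [ 439.8 -212.8]
S spindle 99 enc [621.4 160.5] 9.0 mean [623.  157.2 129.9   1. ] minmax [621.2 160.4]
S bench 398 enc [ 701.7 -282.6] 30.5 mean [ 701.7 -282.6    1.1    1. ] minmax [ 701.7 -282. ]
S deck 100 enc [598.5 118.7] 22.8 mean [598.5 118.4  91.1   1. ] minmax [598.2 118.7]
```

Both cameras agree to about 4 mm: sleeve ≈ (471,-371), washer ≈ (437,-213) and spindle ≈ (619,161). The heights match the given sizes. I'm moving over the sleeve now.

```bash
python3 -m jog '[[[-37.7,0,-18.3,0],[-37.7,0,-18.3,0],[-37.7,0,-18.3,0],[-37.7,0,-18.3,0],[-37.7,0,-18.3,0],[-37.7,0,-18.3,0],[-37.7,0,-18.3,0],[-37.7,0,-18.3,0],[-37.7,0,-18.3,0],[-37.7,0,-18.3,0]]]' 100 60
python3 -m jog '[[[0,0,0,0],[0,0,0,0],[0,0,0,0]]]'
cat >> h.py <<'E'
def wrist(name):
    from station import env
    c=env.camera_params("wrist"); s=env.state(); p,d=env.capture("wrist")
    cv2.imwrite(f"pics/{name}.png",p); np.savez(f"{name}.npz",p=p,d=d,**{k:np.array(v) for k,v in c.items()})
    return s,p,cloud(p,d,c)
def ring(W,guess,rad,lo,hi):
    w=W.reshape(-1,4); m=(w[:,2]>lo)&(w[:,2]<hi)&(np.hypot(w[:,0]-guess[0],w[:,1]-guess[1])<rad); w=w[m]
    if len(w)<5: return None
    c,R=cv2.minEnclosingCircle(w[:,:2].astype(np.float32)); return np.round(c,1),round(R,1),len(w),np.round(np.median(w[:,2]),1)
def totool(s,tgt):
    from scipy.spatial.transform import Rotation as Ro
    R=Ro.from_euler('xyz',s['eef_rot']).as_matrix(); return np.round(R.T@(np.array(tgt)-s['tcp_pos']),1)
E
python3 - <<'E'
from h import *
s,p,W=wrist("w1")
print(np.round(s['tcp_pos'],1),s['eef_rot'],s['time'],np.round(s['joint_positions'],2),s['ft_force'])
print(ring(W,(471,-371),38,28,42)); print(totool(s,[471,-371,100]))
E
```

```text
time: 1.1
tcp_pos: [472.1, -370.3, 230.9]
eef_rot: [-1.571, -0.001, -2.918]
ft_force: [-0.1, -0.4, -0.5]
opening: 85.2
time: 1.4
tcp_pos: [469.9, -372.8, 230.9]
eef_rot: [-1.571, -0.002, -2.92]
ft_force: [-0.4, -0.4, -0.1]
opening: 85.9
[ 469.9 -372.8  230.9] [-1.57070894e+00 -1.54254996e-03 -2.91961121e+00] 1.4 [ 0.71  0.31 -0.14  1.66  0.05  1.18 -0.79] [-0.40518453 -0.37553889 -0.0835467 ]
(array([ 470.9, -370.8]), 23.8, 854, np.float64(36.0))
[ -1.7 130.9  -1.5]
```

View pics/w1.png

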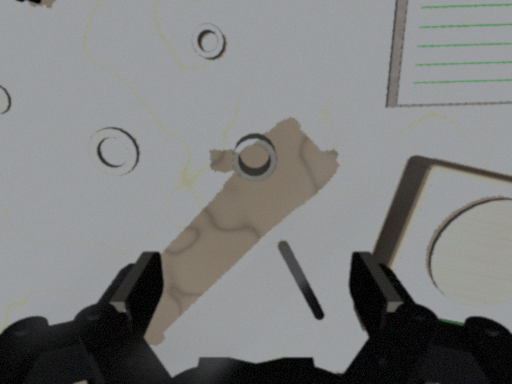

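The wrist view shows the large sleeve at px (255,157), measured at (470.9,-370.8) with r 23.8 and top 36, as expected. The washer is at px (115,151). I'm descending to grasp.

```bash
python3 - <<'E'
from h import *
z=np.load("w1.npz");print(ring(cloud(z['p'],z['d'],z),(437,-213),40,6,15))
E
python3 -m jog '[[[-1.5,40,-1.5,0],[0,40,0,0],[0,40,0,0],[0,40,0,0],[0,30,0,0],[0,15,0,0],[0,10,0,0],[0,7,0,0],[0,3,0,0],[0,0,0,0]]]'
python3 -m jog '[[[0,0,0,0],[0,0,0,0],[0,0,0,0],[0,0,0,0],[0,0,0,0],[0,0,0,0],[0,0,0,0],[0,0,0,0]]]' 0 60
```

```text
(array([ 438.2, -213.4]), 27.9, 1244, np.float64(10.3))
time: 2.45
tcp_pos: [472.9, -370.4, 7.1]
eef_rot: [-1.57, 0.001, -2.918]
ft_force: [0.4, -0.2, -0.5]
opening: 85.4
time: 3.25
tcp_pos: [473.1, -370.5, 7.5]
eef_rot: [-1.569, 0.001, -2.918]
ft_force: [-0.9, -0.0, 5.7]
opening: 45.7
```

```bash
python3 -m jog '[[[0,-5,0,0],[0,-10,0,0],[0,-20,0,0],[0,-40,0,0],[0,-45,0,0],[0,-45,0,0],[0,-20,0,0],[0,0,0,0],[0,0,0,0]]]'
python3 - <<'E'
from h import *
s,p,W=wrist("w2")
print(np.round(s['tcp_pos'],1),s['opening'],s['ft_force'])
w=W.reshape(-1,4);m=(w[:,2]>s['tcp_pos'][2]-40)&(w[:,2]<s['tcp_pos'][2]+60)&(np.hypot(*(w[:,:2]-s['tcp_pos'][:2]).T)<60);w=w[m]
h,b=np.histogram(w[:,2]-s['tcp_pos'][2],bins=np.arange(-40,61,4));print(dict(zip(b.tolist(),h.tolist())))
cv2.imwrite("pics/w2c.png",cv2.convertScaleAbs(p,alpha=2,beta=10))
E
```

```text
time: 4.15
tcp_pos: [472.0, -369.6, 191.2]
eef_rot: [-1.571, -0.0, -2.918]
ft_force: [0.5, -0.9, -1.0]
opening: 46.1
[ 472.  -369.6  191.2] 46.0964055581482 [ 0.52120593 -0.89754735 -0.97800533]
{-40: 0, -36: 0, -32: 0, -28: 0, -24: 0, -20: 0, -16: 0, -12: 0, -8: 240, -4: 529, 0: 651, 4: 737, 8: 951, 12: 1105, 16: 1177, 20: 1283, 24: 1981, 28: 4073, 32: 517, 36: 610, 40: 679, 44: 637, 48: 1254, 52: 2138, 56: 5050}
```

View pics/w2c.png

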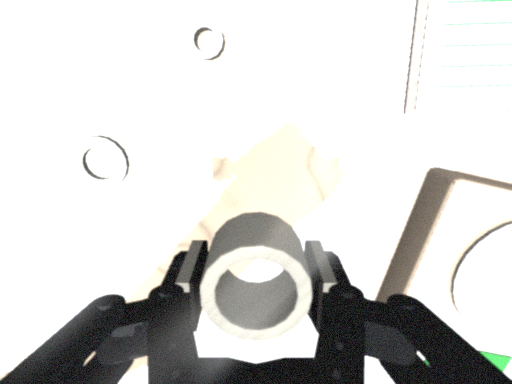

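The sleeve is held straight, bore visible around px (257,285). I'm moving towards the spindle.

```bash
python3 -m jog '[[[-10,-3,-20,0],[-22,-3,-41,0],[-22,0,-41,0],[-22,0,-41,0],[-22,0,-41,0],[-22,0,-41,0],[-22,0,-41,0],[-22,0,-41,0],[-22,0,-41,0],[-22,0,-41,0]]]'
python3 -m jog '[[[-15,0,-25,0],[-9,0,-20,0],[0,0,0,0],[0,0,0,0]]]'
python3 - <<'E'
from h import *
s,p,W=wrist("w3")
t=s['tcp_pos'];print(np.round(t,1),s['opening'],s['ft_force'],np.round(s['joint_positions'],2))
print('sleeve top in hand',ring(W,t,30,t[2]+26,t[2]+33),'vs tcp')
print('spindle',ring(W,(619,161),25,100,155))
w=W.reshape(-1,4);w=w[(np.hypot(w[:,0]-619,w[:,1]-161)<25)&(w[:,2]>98)&(w[:,2]<155)];print(len(w),w.min(0) if len(w) else 0,w.max(0) if len(w) else 0)
print(ring(W,(619,161),110,86,95))
E
```

```text
time: 5.2
tcp_pos: [587.7, 57.1, 195.0]
eef_rot: [-1.571, -0.004, -2.918]
ft_force: [0.5, 0.7, -0.4]
opening: 46.3
time: 5.6
tcp_pos: [601.1, 104.3, 195.3]
eef_rot: [-1.57, -0.004, -2.917]
ft_force: [0.0, -0.7, -1.1]
opening: 45.9
[601.1 104.3 195.3] 45.94876416294252 [ 0.00866689 -0.65909646 -1.08759986] [ 0.05  0.38 -0.37  1.67  0.15  1.13 -1.71]
sleeve top in hand (array([603.3, 104.8]), 29.1, 5120, np.float64(223.9)) vs tcp
spindle (array([618.6, 161.3]), 8.6, 893, np.float64(139.3))
906 [610.06229783 152.9927692   98.47186843   1.        ] [627.13754789 169.75226896 153.88664869   1.        ]
(array([620.8, 164.8]), 108.8, 28132, np.float64(90.4))
```

View pics/w3.png

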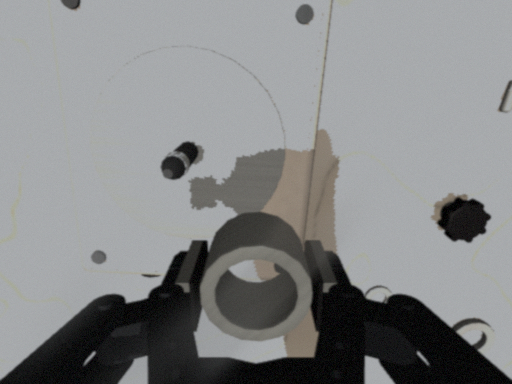

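Run:
```python
from h import *
from station import env
from scipy.optimize import least_squares
s=env.state();t=s['tcp_pos']
z=np.load("w3.npz");W=cloud(z['p'],z['d'],z)
a=-2.918;X=np.array([np.cos(a),np.sin(a)]);Z=np.array([-np.sin(a),np.cos(a)])
w=W[205:345,195:320].reshape(-1,4);w=w[(w[:,2]>t[2]+26)&(w[:,2]<t[2]+32)]
q=w[:,:2]-t[:2];q=np.c_[q@X,q@Z];q=q[abs(q[:,1])<23]
r=least_squares(lambda c:np.maximum(0,np.hypot(*(q-c).T)-24)+np.maximum(0,17-np.hypot(*(q-c).T)),[0,0])
print(len(q),'offset tool x,z',r.x,r.cost, q.min(0),q.max(0),np.median(w[:,2])-t[2])
d=totool(s,[619,161.2,t[2]]);print('move',d[0]-r.x[0],d[2]-r.x[1],t)
```

```text
4626 offset tool x,z [ 1.53867289 -0.11719966] 103.55561340390041 [-22.14008275 -22.99868221] [26.78099773 22.94696557] 28.264450152413502
move -31.638672888674396 -52.682800337767326 [601.32578953 103.05275231 195.6224567 ]
```

```bash
python3 -m jog '[[[-10,0,-16,0],[-12,0,-20,0],[-8,0,-12,0],[-2,0,-4,0],[0,0,0,0],[0,0,0,0],[0,0,0,0]]]'
python3 - <<'E'
from h import *
s,p,W=wrist("w4")
t=s['tcp_pos'];print(np.round(t,1),'sleeve-ish residual', totool(s,[619,161.2,t[2]])-np.array([1.9,0,0]))
E
python3 -m jog '[[[0,15,0,0],[0,15,0,0],[0,15,0,0],[0,15,0,0],[0,15,0,0],[0,10,0,0],[0,6,0,0],[0,0,0,0],[0,0,0,0]]]'
python3 - <<'E'
from h import *
s,p,W=wrist("w5")
t=s['tcp_pos'];print(np.round(t,1),s['ft_force'],totool(s,[619,161.2,t[2]])-np.array([1.9,0,0]))
cv2.imwrite("pics/w5c.png",cv2.convertScaleAbs(p[150:384],alpha=2,beta=10))
E
```

```text
time: 6.35
tcp_pos: [621.9, 161.1, 197.2]
eef_rot: [-1.57, -0.0, -2.919]
ft_force: [-1.2, -0.5, -1.3]
opening: 46.4
[621.9 161.1 197.2] sleeve-ish residual [ 0.9  0.  -0.8]
time: 7.3
tcp_pos: [622.4, 162.8, 106.7]
eef_rot: [-1.571, 0.001, -2.918]
ft_force: [0.5, -0.2, -1.3]
opening: 46.0
[622.4 162.8 106.7] [ 0.4847637  -0.17108372 -1.34056494] [ 1.7 -0.   0.8]
```

View pics/w5c.png

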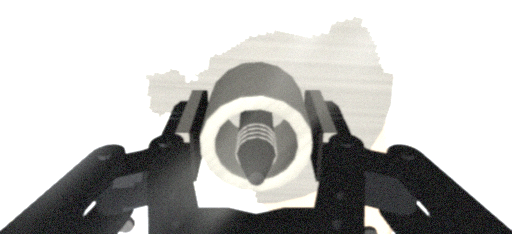

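The spindle (tip near px (257,180) in the crop) is inside the bore and laterally centred. I'm lowering slowly until it touches.

```bash
python3 -m jog '[[[0.5,3,0,0],[0.5,2,0,0],[0,1,0,0],[0,1,0,0],[0,0.5,0,0],[0,0,0,0]]]'
python3 -m jog '[[[0,0.7,0,0],[0,0.7,0,0],[0,0,0,0]]]'
```

```text
time: 7.95
tcp_pos: [620.9, 162.3, 98.7]
eef_rot: [-1.571, -0.0, -2.918]
ft_force: [-0.3, -0.4, -1.6]
opening: 46.5
time: 8.25
tcp_pos: [621.0, 162.4, 97.5]
eef_rot: [-1.571, 0.0, -2.918]
ft_force: [0.4, -0.2, -0.6]
opening: 46.4
```

```bash
python3 -m jog '[[[0,0.6,0,0],[0,0,0,0]]]'
python3 -m jog '[[[0,0.6,0,0],[0,0,0,0]]]'
```

```text
time: 8.45
tcp_pos: [621.0, 162.4, 97.5]
eef_rot: [-1.57, 0.0, -2.918]
ft_force: [-2.2, -0.5, 5.1]
opening: 46.3
time: 8.65
tcp_pos: [621.0, 162.4, 97.5]
eef_rot: [-1.57, 0.0, -2.918]
ft_force: [-3.0, -0.8, 7.8]
opening: 46.2
```

Contact at about 8 N with the sleeve on the deck. I'm releasing and retreating straight up.

```bash
python3 -m jog '[[[0,-0.5,0,0],[0,0,0,0],[0,0,0,0],[0,0,0,0],[0,0,0,0]]]' 85
python3 -m jog '[[[0,-5,0,0],[0,-15,0,0],[0,-30,0,0],[0,-40,0,0],[0,-20,0,0],[0,0,0,0],[0,0,0,0]]]' 100
python3 - <<'E'
from h import *
s,p,W=wrist("w6")
t=s['tcp_pos'];print(np.round(t,1),s['ft_force'],s['opening'],np.round(s['joint_positions'],2))
w=W.reshape(-1,4);m=(w[:,2]>122)&(w[:,2]<130)&(np.hypot(w[:,0]-619,w[:,1]-161)<32)&(np.hypot(w[:,0]-619,w[:,1]-161)>11);w=w[m]
print(cv2.minEnclosingCircle(w[:,:2].astype(np.float32)),len(w),np.percentile(w[:,2],[5,50,95]))
print('to washer',totool(s,[438,-213.4,190]))
cv2.imwrite("pics/w6c.png",cv2.convertScaleAbs(p,alpha=1.3))
E
```

```text
time: 9.15
tcp_pos: [620.9, 162.3, 96.4]
eef_rot: [-1.571, -0.0, -2.918]
ft_force: [-0.1, -0.6, 0.1]
opening: 72.6
time: 9.85
tcp_pos: [621.1, 162.4, 207.7]
eef_rot: [-1.571, 0.002, -2.918]
ft_force: [-0.4, -0.0, -1.8]
opening: 85.2
[621.1 162.4 207.7] [-0.44453967 -0.00959448 -1.83010559] 85.16275893621543 [-0.04  0.42 -0.39  1.58  0.17  1.17 -1.81]
((618.8082885742188, 161.93247985839844), 24.03371810913086) 1627 [123.67444266 126.01715285 127.1684604 ]
to washer [262.   17.4 325.8]
```

View pics/w6c.png

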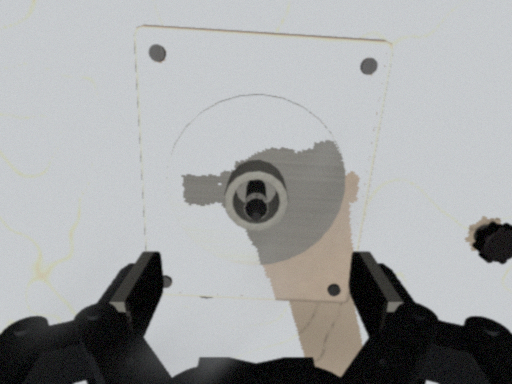

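The sleeve sits at (618.8,161.9) with its top at 126 mm, seated flat and centred on the spindle. Next, the washer.

```bash
python3 -m jog '[[[15,0,19,0],[28,0,34,0],[28,0,35,0],[28,0,35,0],[28,0,35,0],[28,0,35,0],[28,0,35,0],[28,0,35,0],[28,0,35,0],[23,0,28,0]]]' 100
python3 -m jog '[[[0,20,0,0],[0,20,0,0],[0,0,0,0],[0,0,0,0]]]'
python3 - <<'E'
from h import *
s,p,W=wrist("w7")
t=s['tcp_pos'];print(np.round(t,1),s['ft_force'])
r=ring(W,(438,-213.4),38,6,15);print(r);print(totool(s,[*r[0],0]))
E
```

```text
time: 10.9
tcp_pos: [435.2, -215.8, 205.4]
eef_rot: [-1.572, -0.003, -2.92]
ft_force: [1.9, 0.1, -0.3]
opening: 85.6
time: 11.3
tcp_pos: [437.2, -213.2, 166.0]
eef_rot: [-1.572, -0.002, -2.917]
ft_force: [0.3, -0.5, 0.3]
opening: 85.5
[ 437.2 -213.2  166. ] [ 0.31956242 -0.47822797  0.25745612]
(array([ 437.7, -213. ]), 27.9, 1671, np.float64(10.1))
[-8.00e-01  1.66e+02  1.00e-01]
```

```bash
python3 -m jog '[[[0,35,0,0],[0,35,0,0],[0,30,0,0],[0,20,0,0],[0,12,0,0],[0,8,0,0],[0,0,0,0],[0,0,0,0]]]' 80
python3 - <<'E'
from h import *
s,p,W=wrist("w8")
t=s['tcp_pos'];print(np.round(t,1),s['ft_force'],s['opening'],totool(s,[437.8,-213.1,0]))
cv2.imwrite("pics/w8c.png",cv2.convertScaleAbs(p,alpha=1.3))
E
```

```text
time: 12.15
tcp_pos: [438.8, -214.0, 27.6]
eef_rot: [-1.57, 0.001, -2.918]
ft_force: [0.2, -0.4, 0.7]
opening: 68.4
[ 438.8 -214.    27.6] [ 0.15622559 -0.4180962   0.69400768] 68.37516106604103 [ 0.8 27.6 -1.1]
```

View pics/w8c.png

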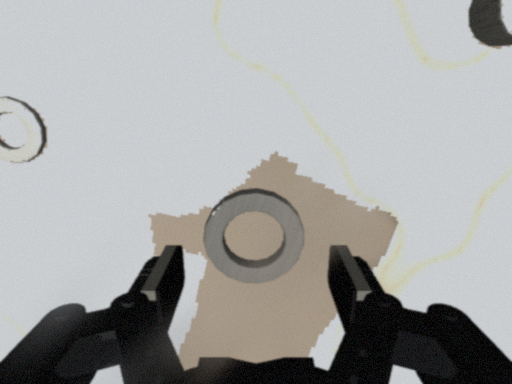

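Washer at px (255,235), centred between the fingers (px 172 and 340). I'm descending to the bench.

```bash
python3 -m jog '[[[0.5,10,-0.7,0],[0,8,0,0],[0,4,0,0],[0,2,0,0],[0,1.5,0,0],[0,0,0,0],[0,0,0,0]]]'
python3 - <<'E'
from h import *
s,p,W=wrist("w9")
t=s['tcp_pos'];print(np.round(t,1),s['ft_force'],s['opening'])
# pad lowest points: near tcp, |tool z| 30..50
q=(W[...,:2]-t[:2]);a=-2.918;qx=q@[np.cos(a),np.sin(a)];qz=q@[-np.sin(a),np.cos(a)]
for sg in(-1,1):
    m=(abs(qx)<13)&(sg*qz>30)&(sg*qz<52)&(W[...,2]<60);z=W[...,2][m];print(sg,m.sum(),np.histogram(z,bins=range(-6,40,3)))
E
```

```text
time: 12.9
tcp_pos: [437.4, -213.2, 1.3]
eef_rot: [-1.57, 0.0, -2.918]
ft_force: [-0.6, -0.9, -0.3]
opening: 68.5
[ 437.4 -213.2    1.3] [-0.57580984 -0.94374471 -0.31433767] 68.54314650644199
-1 4416 (array([  0, 292, 851,   0,   4,  55, 110, 142, 159, 194, 196, 206, 225,
       230, 255]), array([-6, -3,  0,  3,  6,  9, 12, 15, 18, 21, 24, 27, 30, 33, 36, 39]))
1 4409 (array([  0, 353, 817,   0,   4,  57, 110, 144, 177, 178, 190, 216, 213,
       240, 245]), array([-6, -3,  0,  3,  6,  9, 12, 15, 18, 21, 24, 27, 30, 33, 36, 39]))
```

The finger tips stand about 7 mm behind the nominal TCP at this opening, so I'm going 4 mm lower before closing.

```bash
python3 -m jog '[[[0,2,0,0],[0,1,0,0],[0,1,0,0],[0,0,0,0],[0,0,0,0]]]' 
python3 -m jog '[[[0,0,0,0],[0,0,0,0],[0,0,0,0],[0,0,0,0],[0,0,0,0],[0,0,0,0]]]' 0 60
```

```text
time: 13.45
tcp_pos: [437.2, -213.1, -2.8]
eef_rot: [-1.571, -0.0, -2.918]
ft_force: [0.3, -0.7, 0.2]
opening: 68.4
time: 14.05
tcp_pos: [437.3, -213.2, -1.8]
eef_rot: [-1.571, -0.0, -2.918]
ft_force: [-3.0, 1.2, 9.1]
opening: 53.5
```

```bash
python3 -m jog '[[[0,-3,0,0],[0,-5,0,0],[0,-15,0,0],[0,-35,0,0],[0,-45,0,0],[0,-45,0,0],[0,-40,0,0],[0,-15,0,0],[0,0,0,0],[0,0,0,0]]]'
python3 - <<'E'
from h import *
from scipy.optimize import least_squares
s,p,W=wrist("w10")
t=s['tcp_pos'];print(np.round(t,1),s['ft_force'],s['opening'])
a=-2.918;X=np.array([np.cos(a),np.sin(a)]);Z=np.array([-np.sin(a),np.cos(a)])
w=W.reshape(-1,4);q=w[:,:2]-t[:2];q=np.c_[q@X,q@Z];m=(np.hypot(*q.T)<33)&(abs(q[:,1])<26)&(w[:,2]<t[2]+17)&(w[:,2]>t[2]+4)
q=q[m];z=w[m,2]-t[2]
r=least_squares(lambda c:np.maximum(0,np.hypot(*(q-c).T)-28)+np.maximum(0,17-np.hypot(*(q-c).T)),[0,0])
A=np.linalg.lstsq(np.c_[q,np.ones(len(q))],z,rcond=None)[0]
print(len(q),'off',r.x,r.cost,q.min(0),q.max(0),'plane',A,np.percentile(z,[5,50,95]))
d=totool(s,[618.9,161.6,200]);print('move',d-np.array([r.x[0],0,r.x[1]]))
cv2.imwrite("pics/w10c.png",cv2.convertScaleAbs(p[150:],alpha=1.8))
E
```

```text
time: 15.05
tcp_pos: [436.5, -212.8, 199.4]
eef_rot: [-1.571, -0.001, -2.918]
ft_force: [-0.3, 0.1, -1.9]
opening: 53.4
[ 436.5 -212.8  199.4] [-0.32042404  0.14711424 -1.86573206] 53.42624283750275
7214 off [-1.04308893  0.3846188 ] 5.363613187137483 [-28.60288267 -25.99880895] [27.12145998 25.9899744 ] plane [ 5.03837570e-03 -1.50593997e-03  1.11796873e+01] [ 6.32335688 11.74223239 12.81249171]
move [-259.95691107   -0.7        -324.9846188 ]
```

View pics/w10c.png

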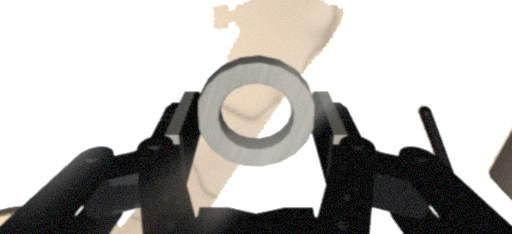

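The washer is held flat (tilt under 0.3°) and centred in the jaws. I'm moving above the spindle.

```bash
python3 -m jog '[[[-12,0,-15,0],[-27,0,-34,0],[-28,0,-35,0],[-28,0,-35,0],[-28,0,-35,0],[-28,0,-35,0],[-28,0,-35,0],[-28,0,-35,0],[-28,0,-35,0],[-20,0,-25,0]]]'
python3 -m jog '[[[-5,0,-6,0],[0,0,0,0],[0,0,0,0],[0,0,0,0]]]'
python3 - <<'E'
from h import *
s,p,W=wrist("w11");t=s['tcp_pos'];print(np.round(t,1),s['opening'],s['ft_force'],totool(s,[618.9,161.6,124])-np.array([-1,0,0.2]))
E
```

```text
time: 16.1
tcp_pos: [614.3, 158.0, 197.4]
eef_rot: [-1.573, -0.004, -2.915]
ft_force: [-0.0, -0.3, -1.3]
opening: 53.3
time: 16.5
tcp_pos: [618.1, 159.0, 199.4]
eef_rot: [-1.569, -0.002, -2.92]
ft_force: [0.2, 0.6, -1.8]
opening: 53.4
[618.1 159.  199.4] 53.3991573807009 [ 0.23552813  0.59789746 -1.76073696] [-0.5 75.4 -2.7]
```

```bash
python3 -m jog '[[[-0.5,0,-2.3,0],[0,10,0,0],[0,14,0,0],[0,14,0,0],[0,12,0,0],[0,10,0,0],[0,5,0,0],[0,0,0,0],[0,0,0,0]]]'
python3 - <<'E'
from h import *
s,p,W=wrist("w12");t=s['tcp_pos'];print(np.round(t,1),s['opening'],s['ft_force'],totool(s,[618.9,161.6,124.2])-np.array([-1,0,0.2]))
cv2.imwrite("pics/w12c.png",cv2.convertScaleAbs(p[150:],alpha=1.8))
E
```

```text
time: 17.45
tcp_pos: [618.9, 164.1, 135.5]
eef_rot: [-1.571, 0.001, -2.918]
ft_force: [0.0, 0.4, -1.4]
opening: 53.1
[618.9 164.1 135.5] 53.14229888363578 [ 0.04343164  0.44066344 -1.35373815] [ 1.5 11.3  2.2]
```

View pics/w12c.png

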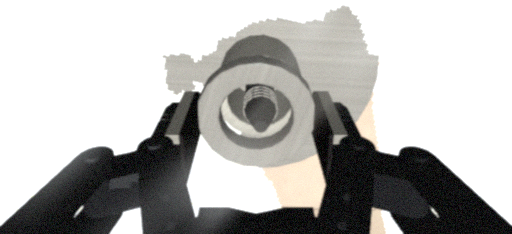

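The spindle is inside the washer bore, a bit right of centre (px 263 vs 256). That agrees with the computed +2 mm in tool z, so I'm correcting and lowering.

```bash
python3 -m jog '[[[0.7,0,1,0],[0.8,2,1.1,0],[0,3,0,0],[0,2,0,0],[0,1,0,0],[0,1,0,0],[0,0.5,0,0],[0,0,0,0]]]'
python3 -m jog '[[[0,0.7,0,0],[0,0,0,0],[0,0,0,0]]]'
python3 - <<'E'
from h import *
from station import env
s=env.state();print(s['ft_force'],totool(s,[618.9,161.6,124.2])-np.array([-1,0,0.2]))
E
```

```text
time: 18.3
tcp_pos: [617.5, 161.5, 125.6]
eef_rot: [-1.571, -0.0, -2.918]
ft_force: [0.4, 0.4, -1.0]
opening: 53.3
time: 18.6
tcp_pos: [617.5, 161.5, 125.0]
eef_rot: [-1.571, -0.0, -2.918]
ft_force: [0.7, -0.6, -1.1]
opening: 53.3
[ 0.69365246 -0.55137947 -1.1356413 ] [-0.3  0.8  0. ]
```

```bash
python3 -m jog '[[[0,0.6,0,0],[0,0,0,0]]]'
python3 -m jog '[[[0,0.6,0,0],[0,0,0,0]]]'
python3 -m jog '[[[0,0.4,0,0],[0,0,0,0]]]'
```

```text
time: 18.8
tcp_pos: [617.6, 161.5, 124.4]
eef_rot: [-1.571, 0.0, -2.918]
ft_force: [-0.1, 0.3, -1.5]
opening: 53.3
time: 19.0
tcp_pos: [617.6, 161.5, 124.3]
eef_rot: [-1.571, 0.0, -2.918]
ft_force: [-1.3, -0.6, 3.2]
opening: 53.4
time: 19.2
tcp_pos: [617.7, 161.5, 124.3]
eef_rot: [-1.57, 0.0, -2.918]
ft_force: [-2.0, -1.3, 5.1]
opening: 53.2
```

Contact at the expected height (124.3). I'm releasing and retreating.

```bash
python3 -m jog '[[[0,-0.3,0,0],[0,0,0,0],[0,0,0,0],[0,0,0,0],[0,0,0,0]]]' 88
python3 -m jog '[[[0,-4,0,0],[0,-10,0,0],[0,-25,0,0],[0,-35,0,0],[0,-30,0,0],[0,-10,0,0],[0,0,0,0],[0,0,0,0]]]' 100
python3 - <<'E'
from h import *
from station import env
s,p,W=wrist("w13");t=s['tcp_pos'];print(np.round(t,1),s['ft_force'],s['opening'])
w=W.reshape(-1,4);r=np.hypot(w[:,0]-618.9,w[:,1]-161.6)
m=(w[:,2]>131)&(w[:,2]<141)&(r<36)&(r>12);q=w[m]
print('washer',cv2.minEnclosingCircle(q[:,:2].astype(np.float32)),len(q),np.percentile(q[:,2],[5,50,95]))
print('plane',np.linalg.lstsq(np.c_[q[:,:2]-[618.9,161.6],np.ones(len(q))],q[:,2],rcond=None)[0])
ps,_=env.capture("scene")
cv2.imwrite("pics/fin.png",np.hstack([cv2.resize(ps[130:230,290:410],(480,400),interpolation=2),cv2.resize(p[60:310,160:360],(320,400))]))
E
```

```text
time: 19.7
tcp_pos: [617.5, 161.5, 123.5]
eef_rot: [-1.571, -0.0, -2.918]
ft_force: [-0.5, 0.7, 1.0]
opening: 75.3
time: 20.5
tcp_pos: [616.9, 161.2, 236.7]
eef_rot: [-1.57, -0.002, -2.918]
ft_force: [-0.0, 1.1, 0.4]
opening: 85.6
[616.9 161.2 236.7] [-0.03175166  1.14110716  0.36961888] 85.55787178838958
washer ((618.3402099609375, 161.54238891601562), 27.923246383666992) 2449 [134.03540029 136.12215385 137.21587529]
plane [-2.61404935e-04 -1.24227738e-03  1.35964568e+02]
```

View pics/fin.png

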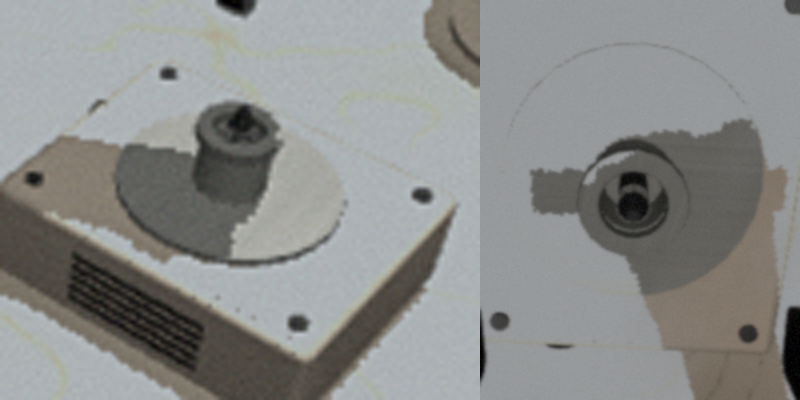

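The stack is complete: the sleeve is on the deck, the washer is flat and concentric on it with its top at 136 mm, and the gripper is clear above.

```bash
python3 -c "
from station import env
print(env.hand_in())"
```

```text
the job is handed in; nothing more can be done
None
```

I put the large sleeve over the spindle and down onto the deck, then the large washer flat on top of it. I lowered each part until it just touched (about 8 N and 5 N), then let go of it. I handed the job in at about 20.6 s, with the open gripper about 100 mm above the stack.

| Check | Measured | Expected |
|---|---|---|
| Sleeve position | (618.8, 161.9) | spindle at about (619, 161) |
| Sleeve top height | 126.0 mm | 126 mm |
| Washer position | (618.3, 161.5) | spindle at about (619, 161) |
| Washer top height | 136.0 mm | 136 mm |
| Washer tilt | under 0.1° | flat |

- **Images:** the final scene and wrist pictures agree with these numbers, and none of the checks after placing failed.
- **Grip readings:** the gripper's opening read about 2 mm less than the true diameter on both grasps.
- **Position differences:** the scene and top cameras disagreed by about 4 mm at first. The wrist camera settled it.

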